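Sieve the thin label cores out of the thick ones

ROBOT

A 6-joint arm with a two-finger parallel gripper is mounted at the origin on the work surface; the furniture and walls round the work are solid. World frame = base frame: x ahead of the robot, y to its left, z up, the work surface at z = 0. Lengths are in mm, angles in rad, forces in N, time in s.
With the tool pointing down it reaches from about 325 to 900 mm from the base axis. Payload 6.1 kg.
Tool frame: the origin (TCP) lies midway between the tips of the shut fingers; the grasp point (between the pads) lies robot.grasp_offset behind it (robot.grasp_offset is the distance from the TCP to the grasp point, in mm); z points along the fingers, y is the line along which they close (so a half turn about z gives the same grasp; the last joint's range is limited). The gripper opens to 87 mm and grips with 3 to 60 N. Pads are 19 mm wide; open, the fingers measure 117 mm over their backs; the gripper's body (75 mm by 190 mm) begins 51 mm behind the grasp point.
Start: joints at [1.127, 0.22, 1.526, -0, 1.395, -0.126], TCP at [195.297, 593.696, 222.538] pointing down, gripper open.
Joint ranges: [-2.98, 2.98], [-0.91, 2.08], [0.09, 2.57], [-1.24, 4.39], [0.2, 2.65], [-2.68, 2.68]. Speed limits (rad/s): [2.57, 2.57, 3.01, 3.14, 3.14, 3.14].

INTERFACE

Orientations are given as a unit quaternion [x, y, z, w].
In Python, from rig import robot gives the robot as it stands. The module is installed in compiled form; this text tells all that it offers.
- The arm moves only by the tool arm_command, never from a script. Its argument "plan" is a list that holds one entry, the list of rows, each a list of 5 numbers: the shift along the tool's x, y, z in m, then the turn about the tool's z in rad, then the closure in counts, from 0 (fully open) to 255 (shut). In form: [[[x, y, z, roll, jaw], ...]]. A call has 1 to 5 rows; each row shifts and turns the commanded pose from where the row before left it, along the tool's axes as they then stand; what a row does not reach is not made up. A row lasts 1/8 s, in which the tool goes at most 62.5 mm and 10.7 degrees, less where a joint would pass 70% of its speed; a pose out of reach is approached as far as the arm can. A call is refused whole if a number of a shift passes 0.0625 or a number of a turn 0.188, either way. A call with a gripper value outside its range is refused whole. The fingers move at their own pace and stop on an object; the grip force is fixed at half the most. Time passes only in rows, so rows that do not move let the fingers close. It gives the time, the measured TCP pose, the force, the opening and the grip force at its end, in the units of the state.
- robot.read_state(): the state, without advancing time (a new reading comes with each control period).
- robot.read_camera(name): name is "scene" or "top" or "wrist"; returns the picture (384x512x3 uint8, blue, green, red); there is no depth.
- robot.calibration(name): a dict with "fov_y" (degrees; the focal length in pixels is half the picture's height over the tangent of half this angle, whatever the lens; pixels are square), "cx", "cy" (the principal point, pixels), "cam_to_world" (4x4, takes a point from camera to world coordinates). Camera axes: x right, y up, looking along -z (the intrinsics and any distortion apply to the point x, -y, -z); pixel columns grow to the right and rows downward; lengths in mm; the calibration is good to about 2 mm. A picture is of the moment at which its call begins: read the wrist's pose just before it. calibration takes no time and is no camera call; for the wrist camera it gives the pose at the moment of the call.
- robot.sign_off(): hands the job in; it is judged then, once.
The state is a dict: "time": time; "qpos": joint angles; "joint_vel": joint speeds; "joint_torque": joint torques, N m; "tcp_pos": TCP position; "orientation": TCP orientation; "ft_force": force on the tool from outside, world axes, zero at the start; "torque": the same for the moment, N m; "finger_gap": finger opening in mm; "finger_force": force on a finger pad.
Only numpy, scipy, OpenCV 4.12 (cv2) and the standard library are available. Lean on these libraries where they do the work, as an engineer would, in place of code of your own. Each camera call takes 0.05 s, during which the arm holds its last target. There are 200 camera calls.

TASK

Lift the wooden sieve by its top handle with the three cardboard cores still in it, and hold it over the long empty light-brown box near it. Keep it level and shake it from side to side until both thin cores have dropped through its floor into the box and only the thick core is left. Then stand the sieve upright and wholly on the square grey mat and let go; do not touch the cores with the gripper, and leave the other things on the bench where they are.

Things in the scene. Friction and masses are not known exactly. Their poses are not given: they have to be found in the camera images.
- sieve_grip (a point): Centre of the sieve's handle, 105 mm above its underside, over its middle: a wooden bar along x, 80 mm long, 14 mm thick (y), 24 mm tall, on 6 mm steel wires from the two end walls. Pinch it from above, fingers closing along the sieve's y; the cores reach up to 57 mm below the handle's centre. Axes: x along the handle, y side to side, z up; sieve yaw within 0.35 rad of the world's.
- sieve_base (a point): Centre of the sieve's underside; axes as sieve_grip. The sieve (about 0.35 kg) is a low open wooden tray, 143 mm over all along x, 166 mm along y, walls 40 mm high, with a metal floor; it starts standing on the bench, loaded with three cores.
- sieve_floor (a point): Middle of the sieve's floor, 8 mm above its underside; axes as sieve_grip. Three shallow V furrows run along x at y = -56, 0 and 56 mm (sides slope 0.18 rad), a core in each. Cores stay put while it is carried gently and level; they roll out sideways when it is shaken briskly along y (over about 2 m/s2, e.g. strokes of 40 to 60 mm at 2 Hz or more). Openings lie between the furrows.
- sieve_opening_1 (a point): Centre of one opening in the sieve's floor, 30 mm wide (y) by 74 mm long (x), 28 mm to the -y side of the middle. A thin core drops through; the thick core is too thick and too long and rolls over it.
- sieve_opening_2 (a point): Centre of the other, equal opening, 28 mm to the +y side of the middle.
- thin_core_1: A thin cardboard tube (dark bore), 24 mm in diameter, 60 mm long, 20 g, lying along its own x in a furrow of the sieve; origin at its centre.
- thin_core_2: The other thin cardboard tube, same as thin_core_1.
- thick_core: The thick cardboard tube, 40 mm in diameter, 108 mm long, 50 g, lying along its own x in a furrow of the sieve; origin at its centre. It must stay in the sieve.
- box: Open-topped, empty, plain light-brown box fixed on the bench (sieve, box and mat stand in a row in front of the robot, in any order): 123 mm along its x, 218 mm along its y, 92 mm high, walls 3 to 4 mm thick. Origin at the centre of its underside, x and y along its sides, z up. The sieve is too long to go into it.
- mat: Flat, nearly square plain grey mat fixed on the bench, 190 mm along its x, 210 mm along its y, 3 mm thick. Origin at the centre of its underside.
- label_roll: White label roll standing on the bench, 66 mm across, 40 mm high; origin at its underside's centre. Bystander: leave alone.
- moistener: Blue dish with a sponge, 72 mm across, 30 mm high; origin at its underside's centre. Bystander: leave alone.
- grip_stamp: Upright hand stamp with a black grip, 35 mm across, 106 mm high; origin at its underside's centre. Bystander: leave alone; carry the sieve round or over it.
- glue_jar: Glue jar with a red cap, 56 mm across, 95 mm high; origin at its underside's centre. Bystander: leave alone; carry the sieve round or over it.

How it is judged:
By the outcome, as a careful person would: the job done as asked, in the order asked, and still so for the second after the job is handed in, with the robot touching nothing.
It also fails if it takes over 64 s, if anything falls off the work surface, if the arm or the gripper's body presses on something with over 40 N, if the wrist force passes 120 N, or if a joint passes its speed limit or range.

## Working session

There is one attempt and no reset: what is moved stays moved. The work goes in short steps, Python scripts to look and compute and a tool call to move; the robot and the scene stay as the last step left them, time stands still between calls to the robot, and variables do not carry over. Pictures are saved under pics/ and viewed, at most 10 in all, crops included, and the job is handed in when it is done.

Besides the shell and the picture viewer there is one more tool, called after "Emit:" in YAML: its name, and indented under it one key for each argument. arm_command: Moves the arm, as the interface text tells. Its arguments: {"type":"object","properties":{"plan":{"type":"array"}},"required":["plan"]}

```bash
mkdir -p pics; python3 - <<'E'
from rig import robot
import cv2
s=robot.read_state();print({k:s[k] for k in('time','tcp_pos','orientation','finger_gap','ft_force')}, robot.grasp_offset)
for n in('top','scene'):
    c=robot.calibration(n);print(n,c)
    im=robot.read_camera(n);cv2.imwrite(f'pics/{n}0.png',im)
    cv2.imwrite(f'pics/{n}0b.png',cv2.resize(im,(800,600),interpolation=cv2.INTER_CUBIC))
E
```

```text
{'time': 0.0, 'tcp_pos': array([195.02981962, 593.14408111, 221.43365364]), 'orientation': array([ 1.58244456e-01,  9.87399484e-01, -9.31338874e-04, -2.89685180e-04]), 'finger_gap': 86.89301724717507, 'ft_force': array([ 0.24849029, -0.32041206,  0.10004798])} 18.700000000000003
top {'fov_y': 45.73483348402924, 'cx': 249.55615861804702, 'cy': 187.9411633754639, 'cam_to_world': array([[ 1.79771149e-02,  9.86051807e-01, -1.65464972e-01,
         3.22007877e+02],
       [-9.99408730e-01,  1.28704423e-02, -3.18832596e-02,
         2.15752542e+01],
       [-2.93089384e-02,  1.65940307e-01,  9.85700158e-01,
         1.27072610e+03],
       [ 0.00000000e+00,  0.00000000e+00,  0.00000000e+00,
         1.00000000e+00]])}
scene {'fov_y': 46.1629665969584, 'cx': 256.5066474066147, 'cy': 186.7165836422556, 'cam_to_world': array([[ 7.62489769e-01,  2.69937965e-01, -5.87999019e-01,
        -1.75162468e+02],
       [-6.46840715e-01,  3.38225526e-01, -6.83520727e-01,
        -7.40209154e+02],
       [ 1.43680833e-02,  9.01519267e-01,  4.32500370e-01,
         6.11448816e+02],
       [ 0.00000000e+00,  0.00000000e+00,  0.00000000e+00,
         1.00000000e+00]])}
```

View pics/top0b.png

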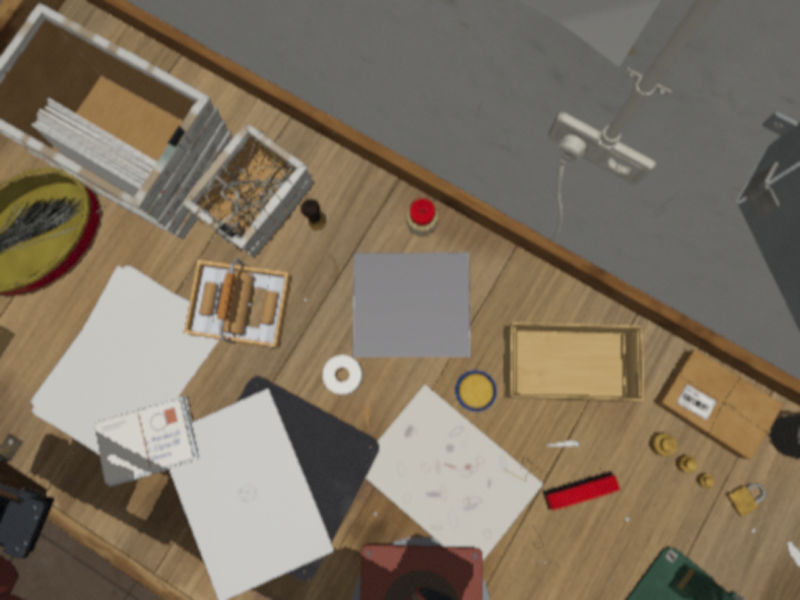

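View pics/scene0b.png

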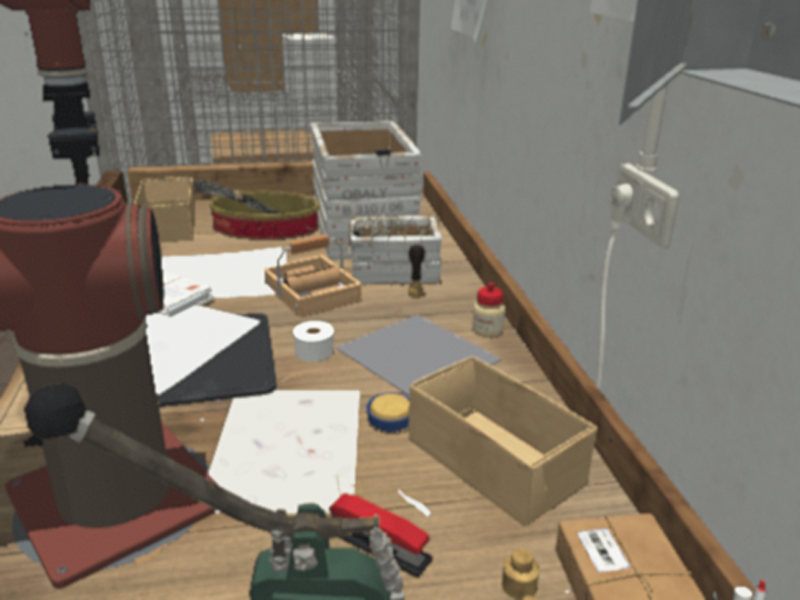

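View crops.

```bash
cat > h.py <<'E'
import numpy as np
from rig import robot
def ray(n,u,v,z,c=None):
    c=c or robot.calibration(n);T=c['cam_to_world'];f=192/np.tan(np.radians(c['fov_y']/2))
    d=T[:3,:3]@np.array([(u-c['cx'])/f,-(v-c['cy'])/f,-1]);o=T[:3,3]
    return o+d*(z-o[2])/d[2]
def proj(n,p,c=None):
    c=c or robot.calibration(n);T=c['cam_to_world'];f=192/np.tan(np.radians(c['fov_y']/2))
    q=T[:3,:3].T@(np.array(p)-T[:3,3]);return c['cx']+f*q[0]/-q[2],c['cy']-f*q[1]/-q[2]
E
python3 - <<'E'
import cv2,numpy as np
im=cv2.imread('pics/top0.png')
a=cv2.resize(im[155:235,105:205],None,fx=8,fy=7.5,interpolation=cv2.INTER_CUBIC);a=cv2.resize(im[155:230,105:205],(800,600),interpolation=cv2.INTER_CUBIC)
cv2.imwrite('pics/c1.png',a)  # 8x from (105,155)
b=cv2.resize(im[110:275,205:425],(800,600),interpolation=cv2.INTER_CUBIC) # 3.636
cv2.imwrite('pics/c2.png',b)
E
```

```text
(no output)
```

View pics/c1.png

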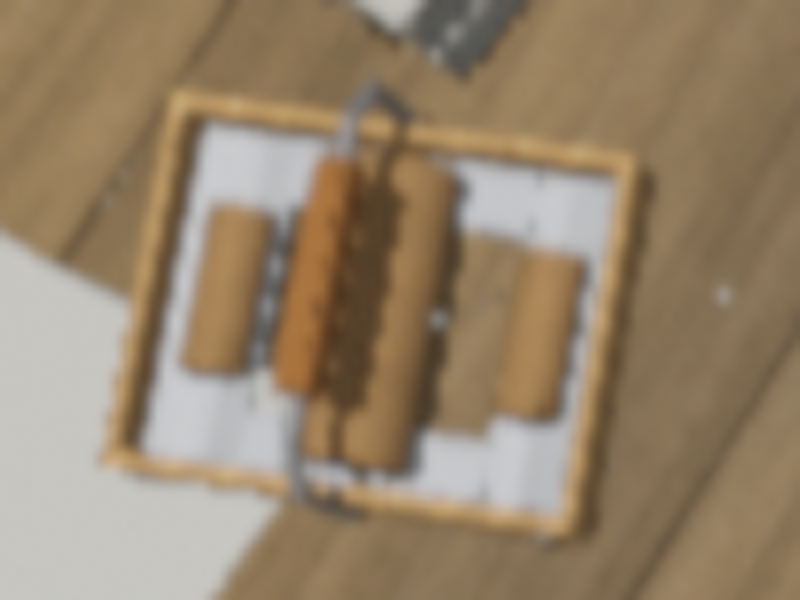

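View pics/c2.png

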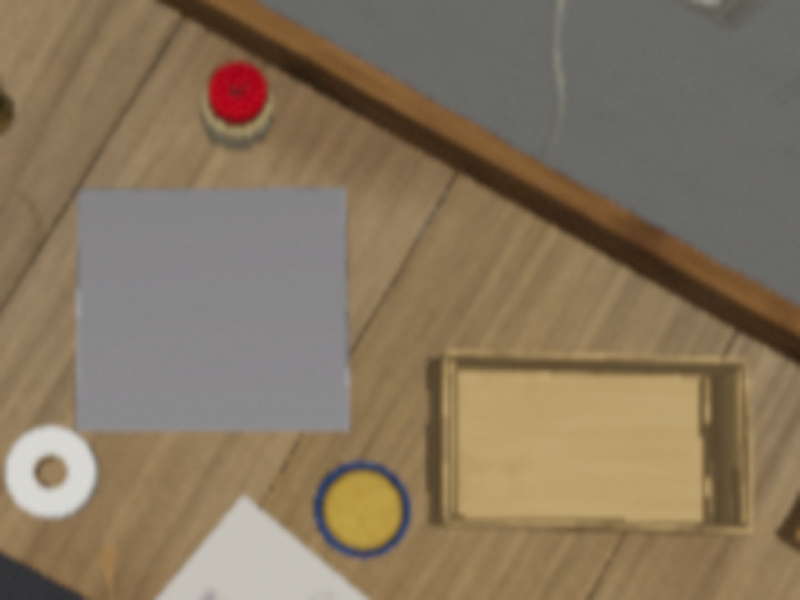

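```bash
python3 - <<'E'
from h import *
np.set_printoptions(precision=1,suppress=True)
c=robot.calibration('top')
def rep(name,pts,z,s,o):
    P=np.array([ray('top',(u+.5)/s-.5+o[0],(v+.5)/s-.5+o[1],z,c)[:2] for u,v in pts])
    e=np.roll(P,-1,0)-P
    print(name,'ctr',P.mean(0),'sides',np.linalg.norm(e,axis=1),'ang',np.degrees(np.arctan2(e[:,1],e[:,0])));print(P.tolist() if 0 else P)
o=(105,155)
rep('rim',[(175,92),(638,155),(575,535),(105,462)],40,8,o)
rep('handle',[(320,155),(360,160),(318,392),(275,385)],117,8,o)
o=(205,110);s=800/220
rep('mat',[(77,188),(346,187),(350,431),(77,430)],3,s,o)
rep('box',[(443,350),(749,357),(751,532),(441,527)],92,s,o)
for n,p,z in(('jar',(238,92),95),('moist',(362,508),30),('roll',(51,472),40)):
    print(n,ray('top',p[0]/s+o[0],p[1]/s+o[1],z,c))
print('stamp',ray('top',311*.64,208*.64,106,c))
print('sink',ray('top',.64*250,.64*240,60,c), ray('top',.64*200,.64*215,60,c))
# tool yaw
from scipy.spatial.transform import Rotation as R
print(R.from_quat(robot.read_state()['orientation']).as_matrix())
for u,v in((265,283),(357,287),(317,308),(310,268)):  # sieve base approx scene
    print(ray('scene',u*.64,v*.64,0))
E
```

```text
rim ctr [510.3 332.3] sides [164.3 133.  164.6 130.8] ang [-97.1 173.1  82.1  -7. ]
[[586.  405.8]
 [565.6 242.8]
 [433.6 258.8]
 [456.1 421.8]]
handle ctr [510.4 331.2] sides [13.3 76.8 14.2 76.3] ang [-96.5 172.9  81.6  -7.8]
[[549.1 332.9]
 [547.6 319.7]
 [471.4 329.1]
 [473.4 343.2]]
mat ctr [517.4  24.4] sides [210.8 190.7 208.7 190.1] ang [ -89.1 -179.1   90.7    1.5]
[[611.  131.8]
 [614.2 -78.9]
 [423.5 -81.9]
 [421.  126.8]]
box ctr [ 412.3 -247.4] sides [216.1 123.  215.2 125.2] ang [-90.5 178.3  90.1  -1.2]
[[ 475.2 -140.9]
 [ 473.3 -357. ]
 [ 350.4 -353.5]
 [ 350.1 -138.3]]
jar [662.5   6.4  95. ]
moist [363.5 -89.5  30. ]
roll [385.8 141.2  40. ]
stamp [663.5 196.2 106. ]
sink [617.8 308.7  60. ] [662.3 400.3  60. ]
[[-0.9  0.3 -0. ]
 [ 0.3  0.9 -0. ]
 [ 0.  -0.  -1. ]]
[465.4 431.3   0. ]
[600.9 298.7   0. ]
[484.6 271.2   0. ]
[579.8 438.    0. ]
```

The top view shows the sieve at about (160,190) px with the thick core in the middle furrow, and the mat and box to its right. The sizes agree with those given: sieve grip at about (510, 332), yaw −0.127; mat at (517, 24); box at (412, −247).

Emit:
arm_command:
  plan:
    - [[0, 0, 0, -0.1, 0], [0, 0, 0, -0.09, 0], [-0.049, -0.031, 0, 0, 0], [-0.05, -0.032, 0, 0, 0], [-0.05, -0.032, 0, 0, 0]]

```text
time: 0.72
tcp_pos: [331.7, 479.2, 222.0]
orientation: [0.063, 0.998, -0.0, -0.0]
ft_force: [0.2, 1.1, -0.7]
finger_gap: 86.9
finger_force: 0.0
```

Emit:
arm_command:
  plan:
    - [[-0.049, -0.031, 0, 0, 0], [-0.049, -0.031, 0, 0, 0], [-0.049, -0.031, 0, 0, 0], [-0.05, -0.031, 0, 0, 0], [0, 0, 0, 0, 0]]

```text
time: 1.35
tcp_pos: [513.2, 329.1, 221.8]
orientation: [0.067, 0.998, -0.001, -0.0]
ft_force: [-0.8, 0.2, -0.8]
finger_gap: 87.2
finger_force: 0.0
```

```bash
python3 - <<'E'
from h import *
import cv2
np.set_printoptions(precision=1,suppress=True)
s=robot.read_state();print(s['tcp_pos'],s['orientation'],s['qpos'])
c=robot.calibration('wrist');im=robot.read_camera('wrist')
cv2.imwrite('pics/w1.png',cv2.resize(im,(800,600),interpolation=cv2.INTER_CUBIC))
print(c['cam_to_world'])
y=-0.127;R=np.array([[np.cos(y),-np.sin(y)],[np.sin(y),np.cos(y)]])
for q in((40,7),(-40,7),(-40,-7),(40,-7)):
    p=R@np.array(q)+[510,332];print(np.array(proj('wrist',(*p,117),c))*800/512)
E
```

```text
[513.2 329.1 221.8] [ 0.1  1.  -0.  -0. ] [ 0.4  0.2  1.6 -0.   1.4 -1. ]
[[  0.1  -0.9  -0.3 428.7]
 [  1.    0.1   0.  340.2]
 [ -0.   -0.3   1.  383.3]
 [  0.    0.    0.    1. ]]
[416.7 347.4]
[417.2 222.4]
[393.3 222.5]
[394.8 347.5]
```

View pics/w1.png

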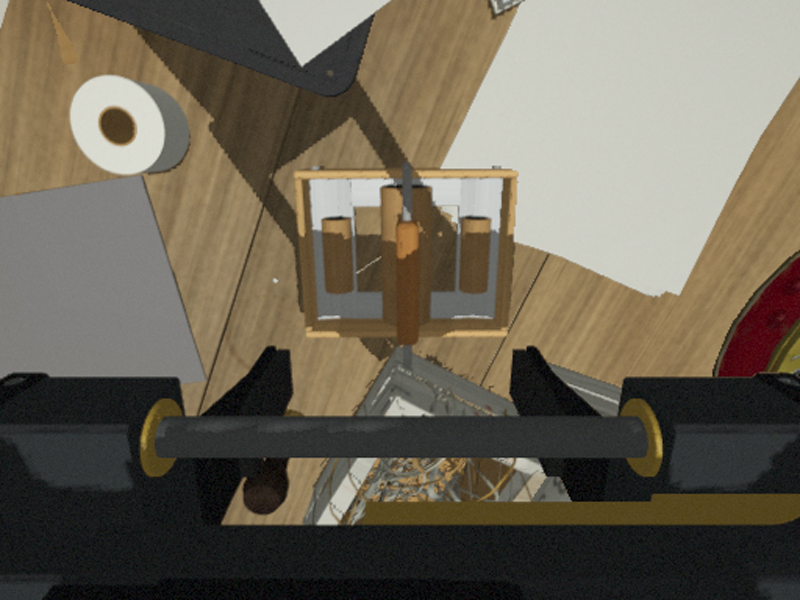

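The wrist view shows the handle bar at about (397–419, 220–345) px, parallel to the fingers' pads and 2 mm to the +y side of the prediction. I'll correct for that and descend.

Emit:
arm_command:
  plan:
    - [[0.004, 0.004, 0.02, 0, 0], [0, 0, 0.04, 0, 0], [0, 0, 0.04, 0, 0], [0, 0, 0.025, 0, 0], [0, 0, 0.01, 0, 0]]

```text
time: 2.02
tcp_pos: [503.6, 337.4, 84.1]
orientation: [0.063, 0.998, -0.001, -0.002]
ft_force: [-0.5, 0.2, -0.8]
finger_gap: 87.0
finger_force: 0.0
```

Emit:
arm_command:
  plan:
    - [[0, 0, 0, 0, 0], [0, 0, 0, 0, 60], [0, 0, 0, 0, 120], [0, 0, 0, 0, 180], [0, 0, 0, 0, 255]]

```text
time: 2.65
tcp_pos: [507.4, 336.9, 88.0]
orientation: [0.064, 0.998, 0.0, 0.0]
ft_force: [-0.3, 0.9, -0.3]
finger_gap: 55.2
finger_force: 0.0
```

Emit:
arm_command:
  plan:
    - [[0, -0.003, 0.001, 0, 255], [0, 0, 0, 0, 255], [0, 0, 0, 0, 255], [0, 0, 0, 0, 255], [0, 0, 0, 0, 255]]

```text
time: 3.28
tcp_pos: [506.7, 333.8, 86.5]
orientation: [0.064, 0.998, -0.0, 0.0]
ft_force: [-0.3, -0.5, -0.6]
finger_gap: 13.7
finger_force: 30.0
```

Emit:
arm_command:
  plan:
    - [[0, 0, -0.01, 0, 255], [0, 0, -0.02, 0, 255], [0, 0, -0.03, 0, 255], [0, 0, -0.03, 0, 255], [0, 0, -0.03, 0, 255]]

```text
time: 3.9
tcp_pos: [506.7, 334.0, 208.8]
orientation: [0.064, 0.998, 0.0, 0.0]
ft_force: [-0.1, -0.3, -5.4]
finger_gap: 13.7
finger_force: 30.0
```

Emit:
arm_command:
  plan:
    - [[0, 0, 0, -0.015, 255], [0, 0, 0, -0.03, 255], [0, 0, 0, -0.037, 255], [0, 0, 0, -0.03, 255], [0, 0, 0, -0.015, 255]]

```text
time: 4.53
tcp_pos: [506.4, 333.7, 205.8]
orientation: [-0.0, 1.0, -0.0, -0.001]
ft_force: [-0.0, -0.1, -4.2]
finger_gap: 13.8
finger_force: 30.0
```

Emit:
arm_command:
  plan:
    - [[0, -0.006, 0, 0, 255], [0.002, -0.012, 0, 0, 255], [0.003, -0.018, 0, 0, 255], [0.004, -0.024, 0, 0, 255], [0.005, -0.03, 0, 0, 255]]

```text
time: 5.15
tcp_pos: [492.2, 242.3, 206.6]
orientation: [0.0, 1.0, -0.0, 0.0]
ft_force: [0.3, -0.2, -4.9]
finger_gap: 13.3
finger_force: 30.0
```

Emit:
arm_command:
  plan:
    - [[0.006, -0.035, 0, 0, 255], [0.006, -0.037, 0, 0, 255], [0.006, -0.037, 0, 0, 255], [0.006, -0.037, 0, 0, 255], [0.006, -0.037, 0, 0, 255]]

```text
time: 5.78
tcp_pos: [461.7, 58.9, 206.8]
orientation: [0.001, 1.0, -0.0, 0.0]
ft_force: [0.4, 0.2, -5.3]
finger_gap: 13.7
finger_force: 30.0
```

Emit:
arm_command:
  plan:
    - [[0.006, -0.037, 0, 0, 255], [0.006, -0.037, 0, 0, 255], [0.006, -0.037, 0, 0, 255], [0.006, -0.037, 0, 0, 255], [0.006, -0.037, 0, 0, 255]]

```text
time: 6.4
tcp_pos: [431.2, -125.8, 206.8]
orientation: [0.001, 1.0, -0.0, 0.0]
ft_force: [0.1, -0.1, -5.4]
finger_gap: 13.5
finger_force: 30.0
```

Emit:
arm_command:
  plan:
    - [[0.005, -0.034, 0, 0, 255], [0.005, -0.028, 0, 0, 255], [0.004, -0.022, 0, 0, 255], [0.003, -0.017, 0, 0, 255], [0.002, -0.012, 0, 0, 255]]

```text
time: 7.02
tcp_pos: [412.7, -237.9, 206.7]
orientation: [0.001, 1.0, -0.0, 0.0]
ft_force: [-0.1, 0.4, -3.9]
finger_gap: 14.1
finger_force: 30.0
```

Emit:
arm_command:
  plan:
    - [[0, -0.006, 0, 0, 255], [0, -0.002, 0.004, 0, 255], [0, 0, 0, 0, 255]]

```text
time: 7.4
tcp_pos: [413.1, -244.4, 201.9]
orientation: [0.0, 1.0, 0.001, -0.0]
ft_force: [-0.2, 1.2, -4.3]
finger_gap: 13.6
finger_force: 30.0
```

```bash
python3 - <<'E'
from h import *
import cv2
s=robot.read_state();print(s['tcp_pos'],s['orientation'])
a=robot.read_camera('top')[170:290,290:450];b=robot.read_camera('scene')[190:340,230:400]
c=robot.calibration('top');print([np.array(proj('top',(412+sx*61,-247+sy*109,92),c))-[290,170] for sx in(1,-1) for sy in (1,-1)])
cv2.imwrite('pics/b1.png',np.hstack([cv2.resize(a,(400,300),interpolation=3),cv2.resize(b,(400,353),interpolation=3)[:300]]))
E
```

```text
[ 413.09167632 -244.39182494  201.8709711 ] [ 1.53596741e-04  9.99999752e-01  5.16374604e-04 -4.53940925e-04]
[array([35.3469071 , 36.72716669]), array([120.22193594,  37.92556101]), array([35.80448195, 84.20130586]), array([122.16616051,  85.70643331])]
```

View pics/b1.png

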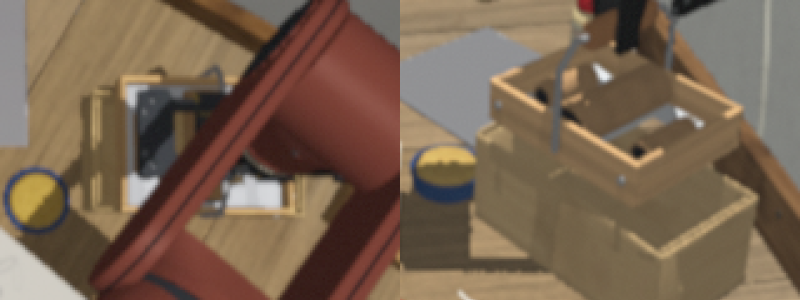

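The left half shows the sieve centred over the box. The right half shows it level just above the rim (about (490–745, 70–200) px) with the cores still in their furrows. I'll start shaking.

Emit:
arm_command:
  plan:
    - [[0, 0.025, 0, 0, 255], [0, -0.025, 0, 0, 255], [0, -0.025, 0, 0, 255], [0, 0.025, 0, 0, 255], [0, 0.025, 0, 0, 255]]

```text
time: 8.12
tcp_pos: [413.3, -219.5, 202.5]
orientation: [0.001, 1.0, 0.0, -0.0]
ft_force: [-0.2, 0.7, -4.6]
finger_gap: 13.5
finger_force: 30.0
```

Emit:
arm_command:
  plan:
    - [[0, -0.025, 0, 0, 255], [0, -0.025, 0, 0, 255], [0, 0.025, 0, 0, 255], [0, 0.025, 0, 0, 255], [0, -0.025, 0, 0, 255]]

```text
time: 8.75
tcp_pos: [413.6, -242.3, 202.5]
orientation: [-0.002, 1.0, 0.001, 0.0]
ft_force: [-0.4, 0.7, -4.7]
finger_gap: 13.8
finger_force: 30.0
```

Emit:
arm_command:
  plan:
    - [[0, 0, 0, 0, 255], [0, 0, 0, 0, 255]]

```text
time: 9.0
tcp_pos: [413.3, -244.6, 202.5]
orientation: [0.0, 1.0, 0.0, -0.0]
ft_force: [0.4, 0.1, -4.0]
finger_gap: 13.7
finger_force: 30.0
```

```bash
python3 - <<'E'
from h import *
import cv2
s=robot.read_state();print(s['tcp_pos'],s['orientation'],s['ft_force'])
a=robot.read_camera('wrist');b=robot.read_camera('scene')[190:340,230:400]
cv2.imwrite('pics/b2.png',np.hstack([cv2.resize(a,(400,300)),cv2.resize(b,(400,353),interpolation=3)[:300]]))
E
```

```text
[ 413.29586089 -244.62457505  202.52912834] [ 4.32619681e-04  9.99999868e-01  2.74782657e-04 -3.51514334e-05] [ 0.37876715  0.14753187 -3.98577199]
```

View pics/b2.png

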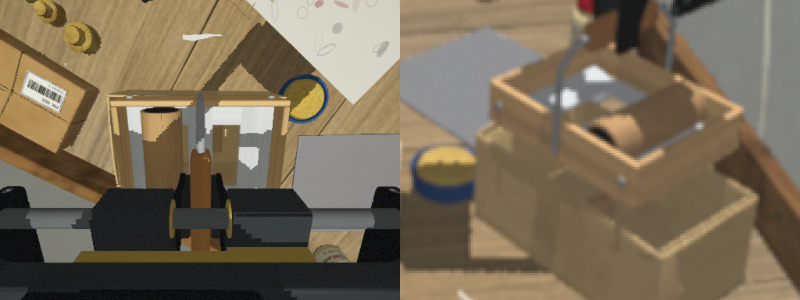

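The sieve is over the box with the thick core now in the −y furrow at (162,145) px. A brown piece shows through the right opening at (230,145). An enlarged crop should settle where the thin cores are.

```bash
python3 - <<'E'
from h import *
import cv2
a=robot.read_camera('wrist')[110:250,120:400];b=robot.read_camera('scene')[215:300,260:390]
A=cv2.resize(a,(800,400),interpolation=3);B=cv2.resize(b,(306,200),interpolation=3)
o=np.zeros((600,800,3),np.uint8);o[:400]=A;o[400:,:306]=B;cv2.imwrite('pics/b3.png',o)
E
```

```text
(no output)
```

View pics/b3.png

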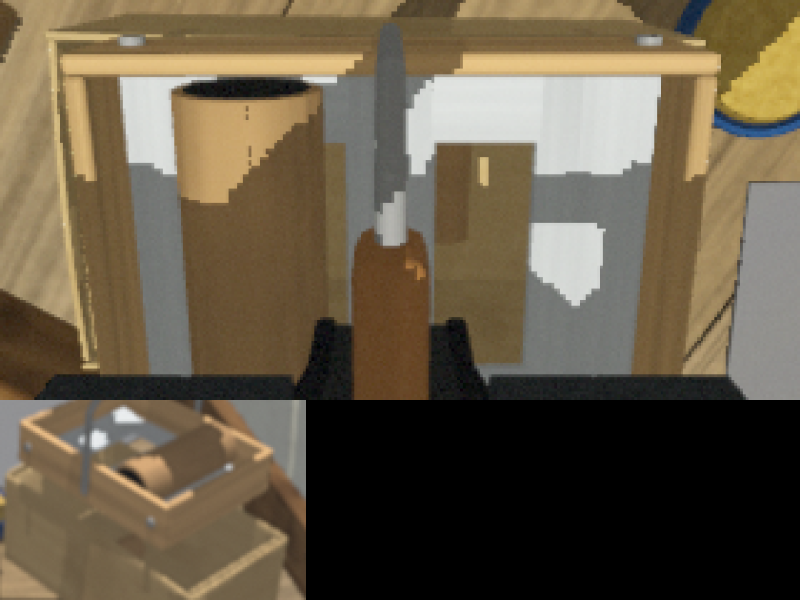

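Both openings and the +y and middle furrows are empty: only the thick core at (250,220) is left in the sieve, and a thin core shows below through the +y opening at (450,190). Now I'll carry it gently to the mat.

Emit:
arm_command:
  plan:
    - [[-0.002, 0.006, 0, 0, 255], [-0.005, 0.012, 0, 0, 255], [-0.007, 0.018, 0, 0, 255], [-0.009, 0.024, 0, 0, 255], [-0.011, 0.03, 0, 0, 255]]

```text
time: 9.82
tcp_pos: [447.7, -153.7, 202.6]
orientation: [0.001, 1.0, 0.0, 0.0]
ft_force: [0.6, -0.3, -3.8]
finger_gap: 13.6
finger_force: 30.0
```

Emit:
arm_command:
  plan:
    - [[-0.011, 0.03, 0, 0, 255], [-0.011, 0.03, 0, 0, 255], [-0.011, 0.03, 0, 0, 255], [-0.011, 0.029, 0, 0, 255], [-0.009, 0.024, 0, 0, 255]]

```text
time: 10.45
tcp_pos: [500.7, -9.9, 202.6]
orientation: [-0.0, 1.0, 0.0, 0.0]
ft_force: [0.5, -1.0, -4.4]
finger_gap: 13.6
finger_force: 30.0
```

Emit:
arm_command:
  plan:
    - [[-0.007, 0.018, 0, 0, 255], [-0.005, 0.012, 0, 0, 255], [-0.002, 0.006, 0, 0, 255], [0, 0, 0, 0, 255], [0, 0, 0, 0, 255]]

```text
time: 11.08
tcp_pos: [514.3, 23.4, 202.5]
orientation: [0.001, 1.0, -0.0, -0.0]
ft_force: [0.4, -0.6, -5.2]
finger_gap: 13.5
finger_force: 30.0
```

```bash
python3 - <<'E'
from h import *
import cv2
s=robot.read_state();print(s['tcp_pos'],s['orientation'],s['ft_force'])
b=robot.read_camera('wrist');a=robot.read_camera('top')[120:290,210:437]
cv2.imwrite('pics/b4.png',np.hstack([cv2.resize(a,(400,300),interpolation=3),cv2.resize(b,(400,300))]))
E
```

```text
[514.30900927  23.37133836 202.48508192] [ 6.70243408e-04  9.99999756e-01 -1.48662516e-04 -1.29643096e-04] [ 0.40248422 -0.55392885 -5.17402905]
```

View pics/b4.png

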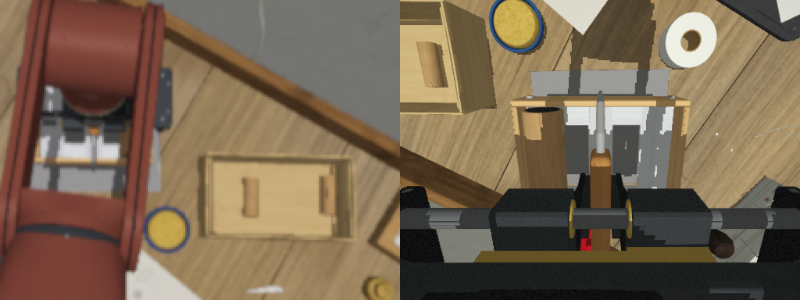

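Both thin cores lie in the box, at (250,197) and (328,195) px, and the sieve holds only the thick core, over the mat. Lowering.

Emit:
arm_command:
  plan:
    - [[0, 0, 0.012, 0, 255], [0, 0, 0.025, 0, 255], [0, 0, 0.03, 0, 255], [0, 0, 0.022, 0, 255], [0, 0, 0.014, 0, 255]]

```text
time: 11.8
tcp_pos: [513.3, 23.8, 97.5]
orientation: [0.001, 1.0, 0.0, -0.001]
ft_force: [-0.7, -0.0, -5.1]
finger_gap: 13.7
finger_force: 30.0
```

Emit:
arm_command:
  plan:
    - [[0, 0, 0.004, 0, 255], [0, 0, 0.002, 0, 255], [0, 0, 0.002, 0, 255], [0, 0, 0, 0, 255], [0, 0, 0, 0, 255]]

```text
time: 12.42
tcp_pos: [514.8, 23.9, 92.0]
orientation: [0.0, 1.0, -0.0, 0.0]
ft_force: [0.9, 0.4, -5.5]
finger_gap: 13.8
finger_force: 30.0
```

Emit:
arm_command:
  plan:
    - [[0, 0, 0.001, 0, 255], [0, 0, 0.001, 0, 255], [0, 0, 0, 0, 255], [0, 0, 0, 0, 255]]

```text
time: 12.92
tcp_pos: [514.6, 23.8, 91.0]
orientation: [0.0, 1.0, -0.0, 0.0]
ft_force: [-6.6, 0.1, 7.1]
finger_gap: 13.5
finger_force: 30.0
```

Emit:
arm_command:
  plan:
    - [[0, 0, 0, 0, 220], [0, 0, 0, 0, 180], [0, 0, 0, 0, 120], [0, 0, 0, 0, 60], [0, 0, 0, 0, 40]]

```text
time: 13.55
tcp_pos: [514.6, 23.9, 89.6]
orientation: [0.0, 1.0, -0.0, 0.0]
ft_force: [0.6, 0.4, 0.3]
finger_gap: 46.0
finger_force: 0.0
```

Emit:
arm_command:
  plan:
    - [[0, 0, 0, 0, 30], [0, 0, -0.01, 0, 30], [0, 0, -0.03, 0, 30], [0, 0, -0.05, 0, 30], [0, 0, -0.05, 0, 30]]

```text
time: 14.18
tcp_pos: [514.2, 23.9, 231.6]
orientation: [0.0, 1.0, -0.0, 0.0]
ft_force: [0.0, -0.1, 0.4]
finger_gap: 77.0
finger_force: 0.0
```

Emit:
arm_command:
  plan:
    - [[0.02, 0, -0.03, 0, 30], [0.04, 0, -0.02, 0, 30], [0.05, 0, 0, 0, 30], [0.02, 0, 0, 0, 30], [0, 0, 0, 0, 30]]

```text
time: 14.8
tcp_pos: [384.1, 24.0, 280.6]
orientation: [0.0, 1.0, -0.0, 0.001]
ft_force: [0.3, -0.2, -0.1]
finger_gap: 76.5
finger_force: 0.0
```

```bash
python3 - <<'E'
from h import *
import cv2
s=robot.read_state();print(s['time'],s['tcp_pos'],s['ft_force'],s['finger_gap'])
b=robot.read_camera('wrist');a=robot.read_camera('scene')[140:320,190:430]
cv2.imwrite('pics/b5.png',np.hstack([cv2.resize(a,(400,300),interpolation=3),cv2.resize(b,(400,300))]))
E
```

```text
14.8 [384.06995406  24.01139655 280.61275647] [ 0.33458497 -0.17921046 -0.06924452] 76.50140284354826
```

View pics/b5.png

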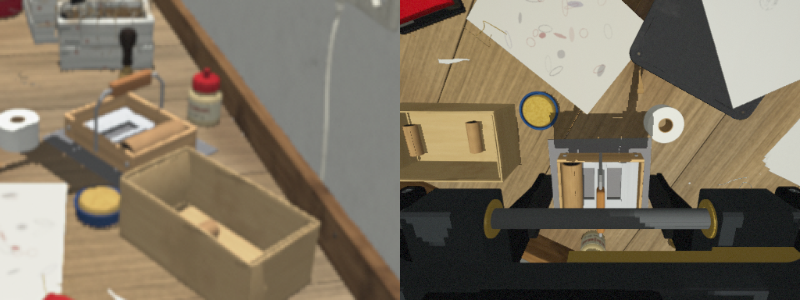

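The sieve stands upright on the mat with the thick core in it at (572,185) px, both thin cores are in the box, and the bystanders haven't moved. I'll move the arm aside and check the mat margins numerically.

Emit:
arm_command:
  plan:
    - [[0, 0.05, 0, 0, 30], [0, 0.06, 0, 0, 30], [0, 0.06, 0, 0, 30], [0, 0.06, 0, 0, 30], [0, 0.05, 0, 0, 30]]

```text
time: 15.52
tcp_pos: [385.0, 306.8, 279.2]
orientation: [-0.0, 1.0, -0.0, -0.0]
ft_force: [1.4, -0.2, -0.5]
finger_gap: 76.9
finger_force: 0.0
```

```bash
python3 - <<'E'
from h import *
import cv2
print(robot.read_state()['tcp_pos'])
im=robot.read_camera('top');cv2.imwrite('pics/end.png',im);old=cv2.imread('pics/top0.png')
c=robot.calibration('top');N=230
def rect(I,z):  # rectify plane z to 1 px/mm around mat centre, up=+x, right=-y
    q=[(617,124),(617,-76),(417,-76),(417,124)]
    s=np.float32([proj('top',(*p,z),c) for p in q]);d=np.float32([(15,15),(215,15),(215,215),(15,215)])
    return cv2.warpPerspective(I,cv2.getPerspectiveTransform(s,d),(N,N)).astype(int)
a=rect(im,3);o=rect(old,3);same=np.abs(a-o).max(2)<22
r=lambda v:''.join('#' if x else '.' for x in v)
for k in range(0,N,10): print(r(same[k,::4]))
E
```

```text
[385.04700171 306.81966914 279.18798235]
##########################################################
##########################################################
##########################################################
##########################################################
#######............................................#######
#######...................#............##....###...#######
#######...............................#............#######
#######...............................#............#######
#######............######........#####.............#######
#######............######........#####.............#######
#######............######........#####.............#######
#######............######........#####.............#######
#######............######........#####.............#######
#######............######........#####.............#######
#######............######..###...#####.............#######
#######...............................#............#######
#######............................................#######
#######...........................................########
###############.....#######......#..#.......##############
##########################################################
##########################################################
##########################################################
##########################################################
```

```bash
python3 -c "
from rig import robot
print(robot.sign_off())"
```

```text
the job is handed in; nothing more can be done
None
```

The job is handed in: both thin cores are in the box, the sieve stands upright and wholly on the grey mat with only the thick core in it, and the other things on the bench looked undisturbed in the last pictures.

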